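# Commission the microscope's backup battery box

## Task

Get the microscope's backup battery box ready: first stand every loose battery block upright in the long empty bay beside the door hinge; then take the socket driver from its holder, set it square on each of the two square-headed terminal screws before you start to turn, and drive both clockwise fully home. After that put the driver back upright in its holder, and last push the box's door shut until it snaps in on its catch. Leave the other things on the counter where they are.

Things in the scene. Friction and masses are not known exactly. Their poses are not given: they have to be found in the camera images.
- box: white sheet-metal box lying on its back, fixed, open upward: 280 (x) x 200 (y) x 70 (z) mm outside, walls 4 mm, inner floor 5 mm up. Origin: centre of its underside on the counter; z up. A 30 mm high divider along x at y = 0 splits it: the bay on the +y side, on the other side a black terminal block (200 x 44 mm, top at z = 30 mm) with the two screws at y = -50, x = -65 and +65 mm
- bay (a point): centre of the floor of the battery bay, at box x 0, y 49, z 5 mm, axes as the box's. The bay is 272 (x) x 94 (y) mm between its walls; the blocks stand side by side along x
- door (a joint): angle of the box's door, rad: 0 shut flat on the box; starts open at 1.6 to 1.8 (upright, leaning out a little), stop at 1.9. Hinged along x on top of the box's +y wall. Stiff (0.33 N m), it stays where it is left. At about 0.07 a nib meets the sprung catch and the door stands ajar; pressing near its free edge with about 8 N snaps it in, to under 0.015
- door_hinge (a point): middle of the door's hinge line, at box x 0, y 100, z 70 mm. The frame turns with the door: its -y points along the panel to the free edge, its z out of the outer face. The panel is 280 x 200 x 4 mm, 300 g, its inner face in this frame's z = 0
- door_edge (a point): middle of the door's free edge on its outer face, 200 mm from the hinge; a small tab stands out there
- screw0 (a joint): rotation of the nearer (box x = -65 mm) terminal screw about its vertical axis, rad: starts between 0 and 0.4, grows clockwise seen from above, meets its end stop (fully home) at 4.7. At 0 the flats of its square head are parallel to the box's sides. It sinks 1.3 mm per rad and takes about 0.1 N m to turn
- screw1 (a joint): rotation of the farther (box x = +65 mm) terminal screw about its vertical axis, rad: starts between 0 and 0.4, grows clockwise seen from above, meets its end stop (fully home) at 4.7. At 0 the flats of its square head are parallel to the box's sides. It sinks 1.3 mm per rad and takes about 0.1 N m to turn
- screw0_head (a point): the nearer steel terminal screw: centre of the top face of its 12 mm square head, 8 mm tall; a lead-in cone rises 4 mm above it (4 mm wide at its tip); below is a round flange 22 mm wide. z is up; the frame turns with the screw. With the driver fully on, its underside rests on the flange, 8 mm below this point
- screw1_head (a point): the farther steel terminal screw: centre of the top face of its 12 mm square head, 8 mm tall; a lead-in cone rises 4 mm above it (4 mm wide at its tip); below is a round flange 22 mm wide. z is up; the frame turns with the screw. With the driver fully on, its underside rests on the flange, 8 mm below this point
- driver: socket driver standing upright, socket down, in its holder, 140 mm tall, 220 g. Origin: centre of its underside (socket mouth); z up along the tool. Socket 24 mm square, 30 mm tall, bore 15 mm square, 16 mm deep; shaft 14 mm thick; black handle 24 mm square from 70 to 140 mm up. All flats are parallel to its x and y axes. The head has 1.5 mm play each side: about 0.3 rad is lost before it bites
- holder: aluminium square cup fixed to the counter, 50 x 50 mm outside, 45 mm tall, well 38 mm square, its floor 5 mm above the origin (centre of its underside); holds the driver upright
- battery0: grey plastic battery block with a black top band and two brass studs, box 40 (x) x 60 (y) x 40 (z) mm, 150 g, standing upright, studs up (they rise 5 mm, without touch). Origin: centre of its underside; z up. May be absent
- battery1: grey plastic battery block with a black top band and two brass studs, box 40 (x) x 60 (y) x 40 (z) mm, 150 g, standing upright, studs up (they rise 5 mm, without touch). Origin: centre of its underside; z up. May be absent
- battery2: grey plastic battery block with a black top band and two brass studs, box 40 (x) x 60 (y) x 40 (z) mm, 150 g, standing upright, studs up (they rise 5 mm, without touch). Origin: centre of its underside; z up. May be absent
- dish: bystander: steel bowl, 110 mm wide, 40 mm tall
- tape: bystander: flat ring of paper tape, 64 mm wide, 20 mm tall
- bottle: bystander: amber bottle, 52 mm wide, 130 mm tall
- jar: bystander: glass jar with steel cap, 70 mm wide, 80 mm tall
- cup: bystander: white plastic cup, 64 mm wide, 55 mm tall
- speculum: bystander: small black ear funnel standing on its wide end, 34 mm wide, 34 mm tall
Things that resemble listed ones, but are neither listed nor needed, are in the scene too. What is shaped like the battery2 but brown or turquoise is not meant. Leave any purple look-alike of the battery0 alone.

How it is judged:
By the outcome, as a careful person would: the job done as asked, in the order asked, and still so for the second after the job is handed in, with the robot touching nothing.
Of battery0, battery1, battery2 only 2 to 3 are there at a start; the rules pass over those that are not, and their reading is None.
At some moment in a run one of battery0, battery1, battery2 may be knocked a few centimetres aside while the robot is not near it.
It also fails if it takes over 210 s, if anything falls off the work surface, if the arm or the gripper's body presses on something with over 40 N, if the wrist force passes 120 N, or if a joint passes its speed limit or range.

## Robot

A 6-joint arm with a two-finger parallel gripper is mounted at the origin on the work surface. World frame = base frame: x ahead of the robot, y to its left, z up, the work surface at z = 0. Lengths are in mm, angles in rad, forces in N, time in s.
With the tool pointing down it reaches from about 350 to 875 mm from the base axis. Payload 4.2 kg.
Tool frame: the origin (TCP) lies midway between the tips of the shut fingers; the grasp point (between the pads) lies 19 mm behind it; z points along the fingers, y is the line along which they close (so a half turn about z gives the same grasp; the last joint's range is limited). The gripper opens to 87 mm and grips with 3 to 60 N. Pads are 19 mm wide; open, the fingers measure 117 mm over their backs; the gripper's body (75 mm by 190 mm) begins 51 mm behind the grasp point.
Start: joints at [-0.902, 0.385, 0.008, 0, -1.194, -0.259], TCP at [249.029, -573.222, 222.55] pointing down, gripper open.
Joint ranges: [-3.14, 3.14], [-1.21, 2.06], [-1.07, 1.41], [-3.16, 2.05], [-2.99, -0.16], [-3.1, 3.1]. Speed limits (rad/s): [2.79, 2.79, 3.14, 3.14, 3.14, 3.14].

## Interface

Orientations are given as [roll, pitch, yaw] about the fixed x, y, z axes, in that order (R = Rz(yaw) Ry(pitch) Rx(roll)).
In Python, from plant import robot, fingers, optics gives the robot as it stands. Calls block until the motion is done:
- robot.goto(position, orientation): joint-space move of the TCP to a pose.
- robot.movel(position, ori=None, feed=150): straight line of the TCP; ori=None keeps the orientation; feed is the mean speed in mm/s.
- robot.goto_joints(angles): joint-space move.
- fingers.gripper_to(opening, force=None): finger opening in mm; force is the grip in N (None keeps the last); returns when the fingers have stopped.
- robot.hold(seconds).
- robot.solve_ik(position, orientation): joint angles nearest the present ones, or None.
- robot.sense(): the state.
- optics.read_camera(name): name is "scene" or "top" or "wrist"; returns a dict with "img" (384x512x3 uint8, red, green, blue), "fx", "fy", "cx", "cy" (pixels), "dist" ([k1, k2, p1, p2, k3] as OpenCV has them; the pictures are not rectified), "xyz" and "orientation" of the camera in the world. Camera axes: x right, y down, z forward; pixel columns grow to the right and rows downward; lengths in mm; the calibration is good to about 2 mm. A picture is of the moment at which its call begins. There is no depth.
A pose or a line that the arm cannot do raises robot.PlanningError and nothing moves.
- robot.sign_off(): hands the job in; it is judged then, once.
The state is a dict: "time_s": time; "q": joint angles; "qvel": joint speeds; "joint_torque": joint torques, N m; "tcp_pos": TCP position; "eef_rot": TCP orientation; "force": force on the tool from outside, world axes, zero at the start; "torque": the same for the moment, N m; "width": finger opening in mm; "finger_force": force on a finger pad.
Only numpy, scipy, OpenCV 4.12 (cv2) and the standard library are available. Lean on these libraries where they do the work, as an engineer would, in place of code of your own. Each camera call takes 0.05 s, during which the arm holds its last target. There are 200 camera calls.

## Working session

There is one attempt and no reset: what is moved stays moved. The work goes in short steps, each a Python script; the robot and the scene stay as the last script left them, time stands still between calls to the robot, and variables do not carry over. Pictures are saved under pics/ and viewed, at most 14 in all, crops included, and the job is handed in when it is done.

```bash
ls; mkdir -p pics; cat > h.py <<'E'
import numpy as np, cv2
from scipy.spatial.transform import Rotation as R
from plant import robot, fingers, optics
def cam(name, fn=None):
    c=optics.read_camera(name)
    if fn: cv2.imwrite('pics/'+fn, c['img'][:,:,::-1])
    return c
def KD(c): return np.array([[c['fx'],0,c['cx']],[0,c['fy'],c['cy']],[0,0,1.]]), np.array(c['dist'],float)
def ray(c,u,v):
    K,D=KD(c); p=cv2.undistortPoints(np.array([[[u,v]]],float),K,D)[0,0]
    return R.from_euler('xyz',c['orientation']).as_matrix()@np.array([p[0],p[1],1])
def at(c,u,v,z):
    d=ray(c,u,v); o=np.array(c['xyz']); return o+d*(z-o[2])/d[2]
def proj(c,P):
    K,D=KD(c); M=R.from_euler('xyz',c['orientation']).as_matrix().T
    return cv2.projectPoints((np.array(P,float).reshape(-1,3)-c['xyz'])@M.T,np.zeros(3),np.zeros(3),K,D)[0][:,0]
E
python3 - <<'E'
from h import *
import pickle
a=cam('scene');b=cam('top')
pickle.dump((a,b),open('c0.pkl','wb'))
for n,c in(('scene',a),('top',b)):
    print(n,c['xyz'],c['orientation'],c['fx'],c['dist'])
    cv2.imwrite(f'pics/{n}0.png',cv2.resize(c['img'][:,:,::-1],(800,600),interpolation=cv2.INTER_CUBIC))
print(robot.sense())
E
```

```text
pics
scene [1119.54311818  895.34190208  872.11169758] [-2.20974205 -0.00428156  2.61339036] 467.09314773794034 [-0.11456459  0.          0.          0.          0.        ]
top [ 450.3630751   -26.89437562 1249.08048656] [-3.02563286 -0.01013414 -1.58290511] 408.90637907037234 [-0.06168058  0.          0.          0.          0.        ]
{'time_s': 0.1, 'q': array([-9.02397613e-01,  3.85478597e-01,  6.76774643e-03, -4.67975934e-04,
       -1.19401336e+00, -2.58545580e-01]), 'qvel': array([ 6.60366064e-05, -2.62781475e-03,  2.55102261e-03,  2.12599074e-03,
        6.87924382e-04, -8.12077361e-04]), 'joint_torque': array([-2.65795825e-04, -3.91689062e+01,  1.87934965e+01,  4.23184857e+00,
        1.34784277e-02, -8.88950558e-05]), 'tcp_pos': array([ 248.82075549, -572.74112466,  221.56680318]), 'eef_rot': array([ 3.13961764e+00, -7.25568762e-05, -2.73191205e+00]), 'force': array([ 0.77037641,  0.42931443, -0.24195794]), 'torque': array([0.00679533, 0.0224255 , 0.00583852]), 'finger_force': 0.0, 'width': 86.95086685614025}
```

View pics/top0.png

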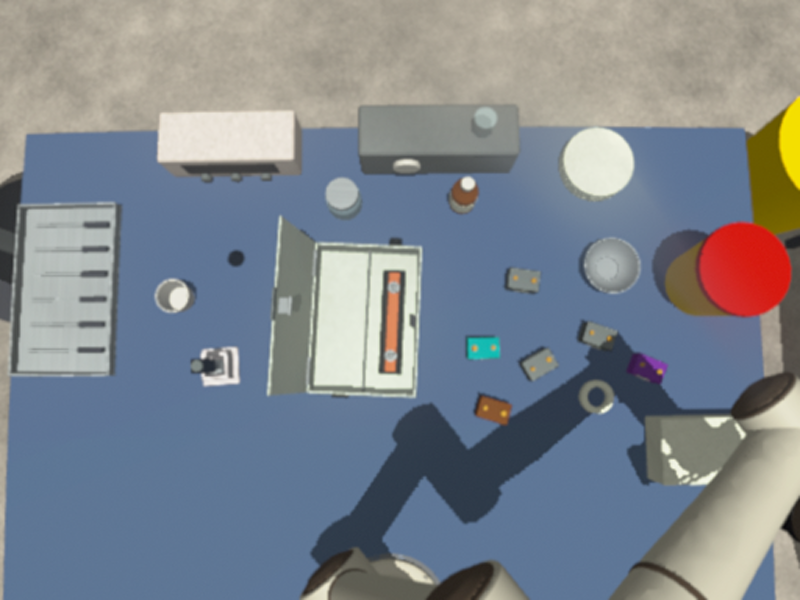

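View pics/scene0.png

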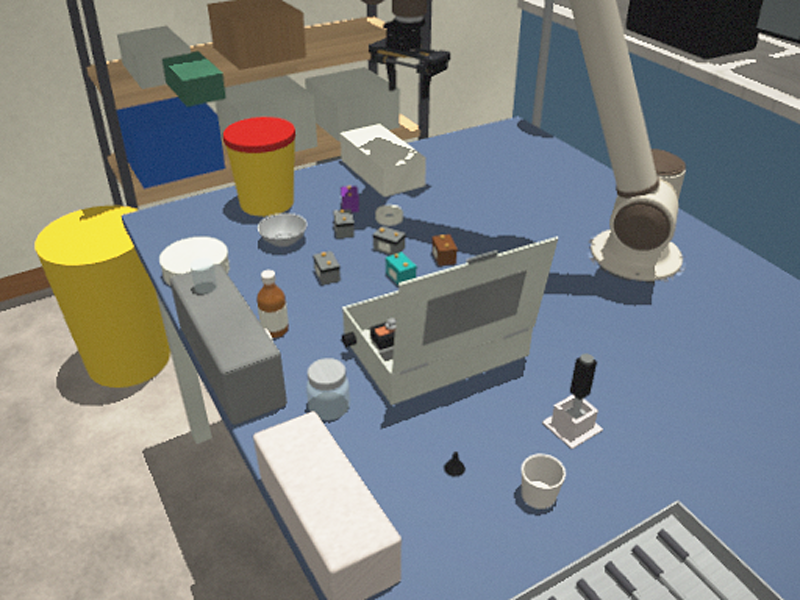

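The top view shows the three grey batteries at about (523,280), (540,363) and (598,334) in 800-px coordinates. The box spans (310..420, 243..397) with its hinge on the left, and the holder and driver are at (218,366). I'll enlarge these areas next.

```bash
python3 - <<'E'
import pickle,cv2
a,b=pickle.load(open('c0.pkl','rb'))
i=b['img'][:,:,::-1]
def crop(x0,y0,x1,y1,s,f):
    o=cv2.resize(i[y0:y1,x0:x1],None,fx=s,fy=s,interpolation=cv2.INTER_CUBIC)
    for x in range(x0-x0%10+10,x1,10): cv2.putText(o,str(x),(int((x-x0+.5)*s)-10,10),0,.35,(255,255,255));cv2.line(o,(int((x-x0+.5)*s),12),(int((x-x0+.5)*s),18),(255,255,255))
    for y in range(y0-y0%10+10,y1,10): cv2.putText(o,str(y),(0,int((y-y0+.5)*s)+4),0,.35,(255,255,255));cv2.line(o,(24,int((y-y0+.5)*s)),(30,int((y-y0+.5)*s)),(255,255,255))
    cv2.imwrite('pics/'+f,o)
crop(290,160,434,268,5.5,'bat.png'); crop(115,132,275,260,4.6,'box.png')
E
```

```text
(no output)
```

View pics/bat.png

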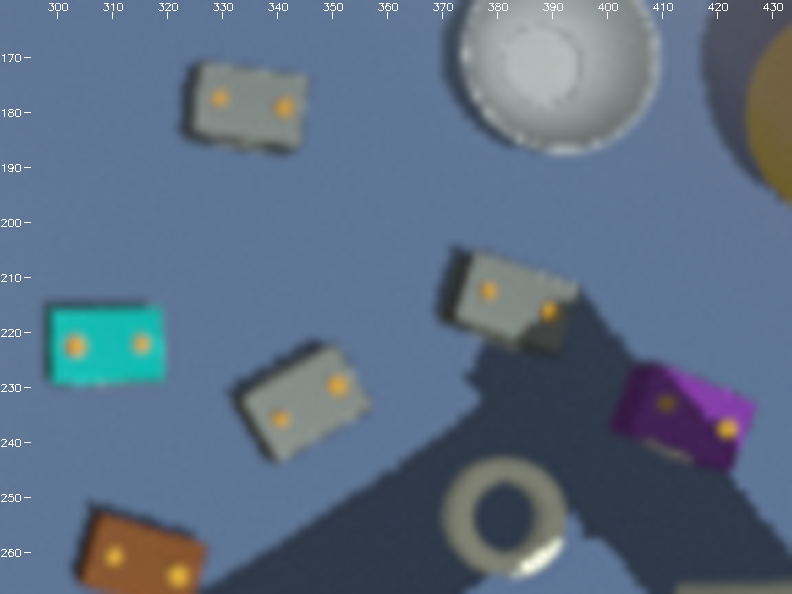

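View pics/box.png

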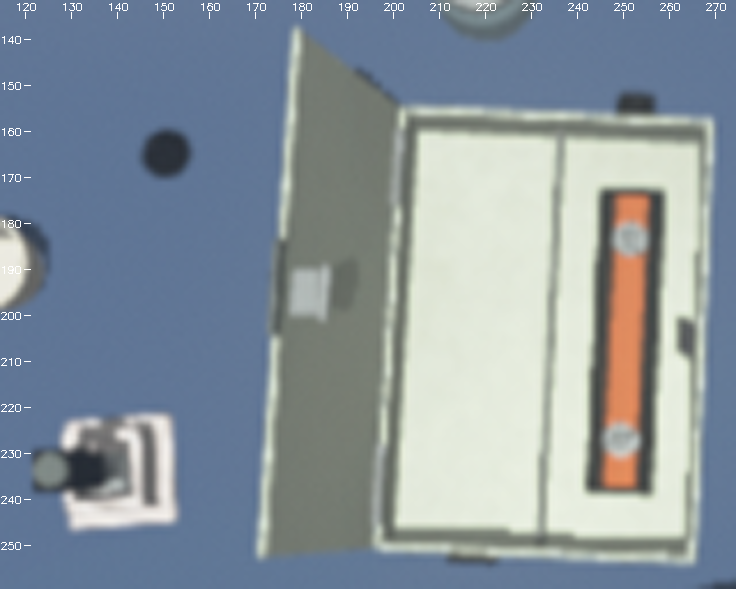

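The batteries' brass studs, in native pixels, are A (329.5,177.3)/(341.5,179.0), B (340.6,235.9)/(351.1,229.7) and C (378.4,212.4)/(389.3,216.0). The box rim corners are (196.9,250.8), (265.2,253.9), (269.5,157.2) and (201.7,154.3), with screws at (251.5,183.2) and (249.3,227.2).

```bash
cat >> h.py <<'E'
def studs(c):
    h=cv2.cvtColor(c['img'],cv2.COLOR_RGB2HSV)
    m=cv2.inRange(h,(12,110,120),(28,255,255))
    n,l,s,ce=cv2.connectedComponentsWithStats(m)
    return [(int(s[i,4]),*ce[i]) for i in range(1,n) if 3<=s[i,4]<60]
E
python3 - <<'E'
from h import *
import pickle
a,b=pickle.load(open('c0.pkl','rb'))
for n,p,q in(('A',(329.5,177.3),(341.5,179)),('B',(340.6,235.9),(351.1,229.7)),('C',(378.4,212.4),(389.3,216.0))):
    P,Q=at(b,*p,44),at(b,*q,44);d=P-Q;print(n,(P+Q)[:2]/2,np.linalg.norm(d),'yaw of long(y) axis',np.arctan2(d[1],d[0])-np.pi/2)
co=[at(b,*p,70)[:2] for p in((196.9,250.8),(265.2,253.9),(269.5,157.2),(201.7,154.3))]
print(np.array(co).round(1),np.mean(co,0)); NL,NR,FR,FL=co
print('lens',np.linalg.norm(FL-NL),np.linalg.norm(FR-NR),np.linalg.norm(NL-NR),np.linalg.norm(FL-FR))
for v in(FL-NL,FR-NR):print('yaw x',np.arctan2(v[1],v[0]))
for v in(NL-NR,FL-FR):print('yaw y',np.arctan2(v[1],v[0])-np.pi/2)
for p in((251.5,183.2),(249.3,227.2)): print('screw',at(b,*p,42))
for p in((128,220.5),(152.4,221.5),(153,244.5),(130,246.5)): print('holder',at(b,*p,0))
print(studs(b)); print([(x,at(b,x[1],x[2],44)[:2].round()) for x in studs(b)])
E
```

```text
A [ 627.28972434 -263.1290688 ] 36.339654004360405 yaw of long(y) axis -0.1517173510160199
B [ 464.25843685 -288.57637231] 36.41222953249941 yaw of long(y) axis 0.5091600480721121
C [ 517.59019062 -404.41839198] 34.26858168590852 yaw of long(y) axis -0.3315773534295601
[[417.9 145.7]
 [407.  -49.4]
 [687.6 -65.8]
 [698.3 133.1]] [552.70715026  40.8919593 ]
lens 280.6845915588809 281.03513056878876 195.40451159184636 199.1623299505761
yaw x -0.04469140006093087
yaw x -0.05807597625286987
yaw y -0.05607019413788761
yaw y -0.05422172815575399
screw [614.97119813 -11.91262885  42.        ]
screw [484.41401588  -4.20757622  42.        ]
holder [509.72008139 367.83594441   0.        ]
holder [505.99067158 292.55735619   0.        ]
holder [436.15722224 289.65371762   0.        ]
holder [430.63760868 359.99952105   0.        ]
[(3, np.float64(499.0), np.float64(72.0)), (4, np.float64(329.5), np.float64(177.5)), (7, np.float64(341.2857142857143), np.float64(179.0)), (4, np.float64(378.5), np.float64(212.5)), (6, np.float64(389.5), np.float64(216.0)), (4, np.float64(303.5), np.float64(222.5)), (7, np.float64(351.0), np.float64(229.71428571428572)), (4, np.float64(340.5), np.float64(235.5)), (7, np.float64(422.0), np.float64(237.71428571428572))]
[((3, np.float64(499.0), np.float64(72.0)), array([ 964., -802.])), ((4, np.float64(329.5), np.float64(177.5)), array([ 629., -245.])), ((7, np.float64(341.2857142857143), np.float64(179.0)), array([ 625., -280.])), ((4, np.float64(378.5), np.float64(212.5)), array([ 523., -389.])), ((6, np.float64(389.5), np.float64(216.0)), array([ 512., -421.])), ((4, np.float64(303.5), np.float64(222.5)), array([ 496., -164.])), ((7, np.float64(351.0), np.float64(229.71428571428572)), array([ 473., -304.])), ((4, np.float64(340.5), np.float64(235.5)), array([ 457., -272.])), ((7, np.float64(422.0), np.float64(237.71428571428572)), array([ 446., -517.]))]
```

```bash
cat >> h.py <<'E'
BC=np.array([552.7,40.9]); BY=-0.054
def bx(x,y): c,s=np.cos(BY),np.sin(BY); return BC+[c*x-s*y,s*x+c*y]
def down(yaw): return [np.pi,0,yaw]
def ik_yaw(p,yaw,k=np.pi):
    best=None
    for y in (yaw+k*np.arange(-4,5)):
        q=robot.solve_ik(list(p),down(y)) if abs(y)<2*np.pi else None
        if q is not None and (best is None or abs(q[5])<abs(best[0][5])): best=(q,y)
    return best
def findbat(c,guess,rad=60):
    P=[at(c,x[1],x[2],44)[:2] for x in studs(c)]
    best=None
    for i in range(len(P)):
        for j in range(i):
            m=(P[i]+P[j])/2; d=P[i]-P[j]
            if 30<np.linalg.norm(d)<42 and np.linalg.norm(m-guess)<rad:
                e=np.linalg.norm(m-guess)
                if best is None or e<best[0]: best=(e,m,(np.arctan2(d[1],d[0])-np.pi/2+np.pi/2)%np.pi-np.pi/2)
    return best
def pick(m,yaw,hz=150):
    q,y=ik_yaw([*m,hz],yaw+np.pi/2)
    robot.goto_joints(q); fingers.gripper_to(66,20)
    robot.movel([*m,10],down(y),feed=150); fingers.gripper_to(20,25)
    w=robot.sense()['width']; robot.movel([*m,hz],down(y),feed=200)
    print('picked',m,yaw,'w',w,robot.sense()['width'],robot.sense()['time_s'],q.round(2) if hasattr(q,'round') else q)
def place(x,y,hz=150):
    m=bx(x,y); q,yw=ik_yaw([*m,hz],BY+np.pi/2)
    robot.goto_joints(q); robot.movel([*m,16],down(yw),feed=120)
    s=robot.sense(); print('place force',s['force'],s['width'])
    fingers.gripper_to(56); robot.movel([*m,hz],down(yw),feed=200)
    print('t',robot.sense()['time_s'])
E
python3 - <<'E'
from h import *
c=cam('top'); r=findbat(c,[627,-263]); print(r)
pick(r[1],r[2])
place(83,47)
c=cam('top'); cv2.imwrite('pics/t1.png',cv2.resize(c['img'][:,:,::-1],(800,600)))
for g in((464,-289),(518,-404),(627,-263)): print(findbat(c,g))
E
```

```text
(np.float64(0.20348665531480617), array([ 626.99082185, -262.79672044]), np.float64(-0.13743283961712915))
picked [ 626.99082185 -262.79672044] -0.13743283961712915 w 39.84441149021936 39.796941665126084 5.15 [-0.16  0.53  0.06  0.   -1.1   0.02]
place force [ 0.44884908 -0.44135395 -0.83298018] 40.01109307842073
t 9.1667
(np.float64(1.0858476546432472), array([ 464.8278931, -288.2973919]), np.float64(0.4800853730906738))
(np.float64(1.6121081564193074), array([ 517.24146487, -405.42250384]), np.float64(-0.3210091109762292))
None
```

View pics/t1.png

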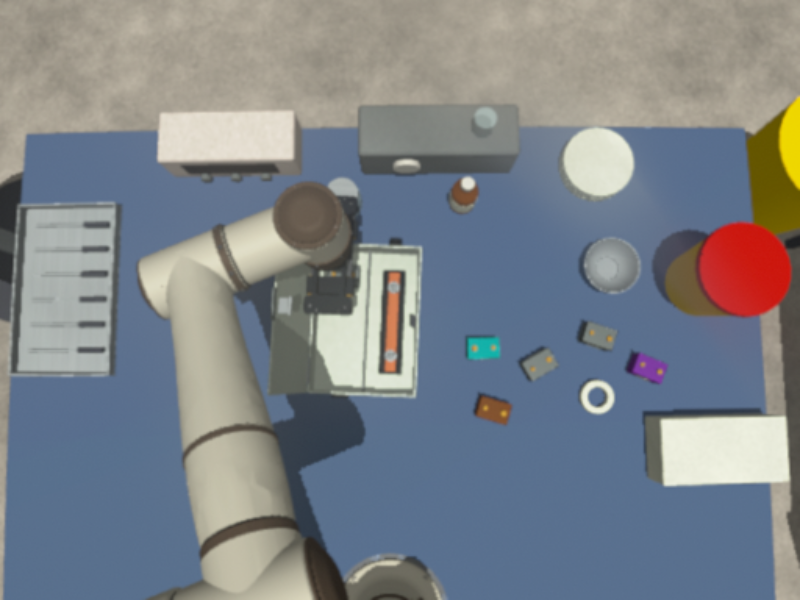

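The first battery is placed. B at (540,363) and C at (598,334) haven't moved. The elbow swung out to the left (odd IK branch), so I'll penalise q4 in the branch choice.

```bash
cat >> h.py <<'E'
def ik_yaw(p,yaw,k=np.pi):
    best=None
    for y in (yaw+k*np.arange(-4,5)):
        q=robot.solve_ik(list(p),down(y)) if abs(y)<2*np.pi else None
        if q is None: continue
        cost=5*abs(q[3])+abs(q[5])
        if best is None or cost<best[0]-1e-6: best=(cost,q,y)
    return best[1:]
E
python3 - <<'E'
from h import *
print(np.round(robot.sense()['q'],2))
for y in BY+np.pi/2+np.pi*np.arange(-2,3): q=robot.solve_ik([*bx(83,47),150],down(y)); print(y, None if q is None else np.round(q,2))
robot.goto([520,-200,220],down(1.2)); print(np.round(robot.sense()['q'],2))
for y in BY+np.pi/2+np.pi*np.arange(-2,3): q=robot.solve_ik([*bx(83,47),150],down(y)); print(y, None if q is None else np.round(q,2))
E
```

```text
[ 0.38  0.47 -0.05 -0.   -1.06 -0.43]
-4.76638898038469 [ 0.38  0.47 -0.04  0.   -1.06  2.71]
-1.6247963267948966 [ 0.38  0.47 -0.04  0.   -1.06 -0.43]
1.5167963267948965 [ 0.38  0.47 -0.04  0.   -1.06  2.71]
4.658388980384689 [ 0.38  0.47 -0.04  0.   -1.06 -0.43]
7.7999816339744825 [ 0.38  0.47 -0.04  0.   -1.06  2.71]
[-0.08  0.27 -0.17 -0.   -1.13  2.85]
-4.76638898038469 [ 0.38  0.47 -0.04  0.   -1.06  2.71]
-1.6247963267948966 [ 0.38  0.47 -0.04  0.   -1.06 -0.43]
1.5167963267948965 [ 0.38  0.47 -0.04  0.   -1.06  2.71]
4.658388980384689 [ 0.38  0.47 -0.04  0.   -1.06 -0.43]
7.7999816339744825 [ 0.38  0.47 -0.04  0.   -1.06  2.71]
```

```bash
python3 - <<'E'
from h import *
q,y=ik_yaw([*bx(0,47),200],BY+np.pi/2); robot.goto_joints(q)
for g,x in(((464,-289),0),((518,-404),-83)):
    r=findbat(cam('top'),g,90); print(r)
    if r is None: break
    pick(r[1],r[2]); place(x,47)
robot.goto_joints(ik_yaw([*bx(0,-40),300],BY+np.pi/2)[0])
c=cam('wrist'); cv2.imwrite('pics/w1.png',cv2.resize(c['img'][:,:,::-1],(800,600)))
import pickle; pickle.dump(c,open('w1.pkl','wb')); print(c['xyz'],c['orientation'],c['fx'],robot.sense()['tcp_pos'])
E
```

```text
(np.float64(1.0858476546432472), array([ 464.8278931, -288.2973919]), np.float64(0.4800853730906738))
picked [ 464.8278931 -288.2973919] 0.4800853730906738 w 39.566544453963054 39.54808111037862 19.325 [-0.26  0.32 -0.29  0.   -0.96  0.74]
place force [-0.54302908  0.59279379 -1.15674044] 39.44364785138351
t 23.475
(np.float64(1.6121081564193074), array([ 517.24146487, -405.42250384]), np.float64(-0.3210091109762292))
picked [ 517.24146487 -405.42250384] -0.3210091109762292 w 39.57891820910582 39.71826504359357 28.3583 [-0.42  0.49 -0.01  0.   -1.07  0.1 ]
place force [ 0.51217894  0.5870009  -1.29497385] 39.965850844517384
t 32.8833
[547.02934463 -77.89966178 460.20072541] [ 2.8531435  -0.0048115   3.08631462] 290.22550195129764 [549.14148698   1.45506576 297.27801503]
```

View pics/w1.png

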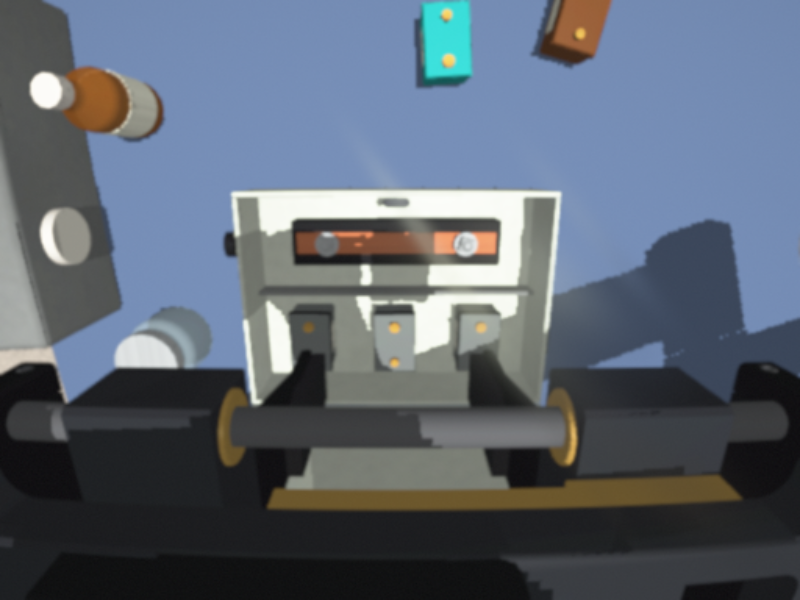

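All blocks stand in the bay. The screws show at (327,244) and (465,243), but too small and blurred to read their angle, so I'll move the wrist camera closer.

```bash
python3 - <<'E'
from h import *
import pickle
out=[];cs=[]
for i,x in enumerate((-65,65)):
    s=bx(x,-50); p=bx(x,-162)
    q=min((robot.solve_ik([*p,80],down(BY+np.pi/2+k*np.pi)) for k in(0,1)),key=lambda q:-q[5])
    q0=min((robot.solve_ik([*p,160],down(BY+np.pi/2+k*np.pi)) for k in(0,1)),key=lambda q:-q[5])
    robot.goto_joints(q0); robot.goto_joints(q); robot.hold(.2)
    c=cam('wrist'); cs.append(c); u,v=proj(c,[*s,42])[0]; print(c['xyz'],u,v)
    x0,y0=int(u)-32,int(v)-32; print('crop origin',x0,y0)
    out.append(cv2.resize(c['img'][y0:y0+64,x0:x0+64,::-1],(390,390),interpolation=cv2.INTER_CUBIC))
    robot.goto_joints(q0)
pickle.dump(cs,open('ws.pkl','wb'))
cv2.imwrite('pics/ws.png',np.hstack(out)); print(robot.sense()['time_s'])
E
```

```text
[485.35595312 -40.91717248 244.7811453 ] 249.11363252953944 52.948004423880064
crop origin 217 20
[614.91653575 -47.97215199 245.52315859] 249.357188252662 53.00492677408329
crop origin 217 21
39.2917
```

View pics/ws.png

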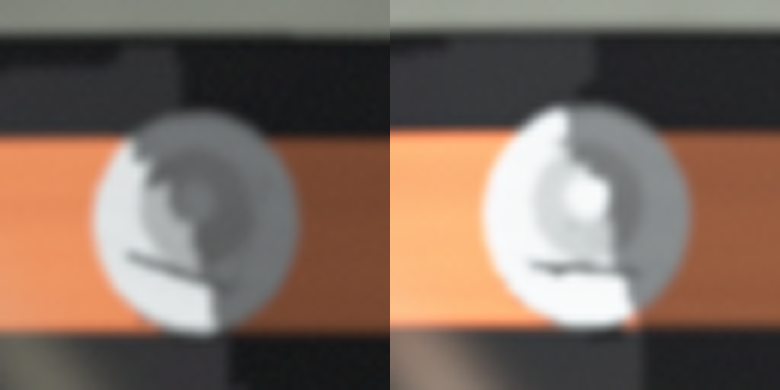

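In both crops the image top is +y and its right is +x. The lower edge of the screw0 head runs (128,257)→(235,288), about 0.28 rad clockwise. On screw1 it runs (530,263)→(637,272), about 0.08 rad. Next I'll look at the driver and holder up close, crossing above the door.

```bash
python3 - <<'E'
from h import *
import pickle
cs=pickle.load(open('ws.pkl','rb'))
for c,(u,v),s in((cs[0],(248.9,55.9),bx(-65,-50)),(cs[1],(217+587-390 and 217+(587-390)/390*64-.5,21+215/390*64-.5),bx(65,-50))):
    for z in(32,38,44): print(z,at(c,u,v,z)[:2],s)
t0=robot.sense()['time_s']
s=robot.sense()['tcp_pos']; robot.goto([*s[:2],330],robot.sense()['eef_rot'])
robot.goto([360,100,330],down(0)); robot.goto([358,327,330],down(0)); robot.goto([358,327,170],down(0)); robot.hold(.2)
c=cam('wrist'); pickle.dump(c,open('wd.pkl','wb')); print(c['xyz'],c['orientation'],t0,robot.sense()['time_s'])
cv2.imwrite('pics/wd.png',cv2.resize(c['img'][:,:,::-1],(800,600),interpolation=cv2.INTER_CUBIC))
print(proj(c,[[470,327,145],[470,327,45]])*800/512)
E
```

```text
32 [484.82821176  -5.66211484] [485.09605898  -5.51882332]
38 [484.84309301  -6.6562365 ] [485.09605898  -5.51882332]
44 [484.85797425  -7.65035816] [485.09605898  -5.51882332]
32 [614.4419053  -12.56506646] [614.90656504 -12.5354121 ]
38 [614.45524241 -13.56000544] [614.90656504 -12.5354121 ]
44 [614.46857952 -14.55494442] [614.90656504 -12.5354121 ]
[437.46896266 326.03183319 334.92002454] [ 2.85648075  0.00514298 -1.57174872] 39.2917 43.725
[[396.58645184  84.61811037]
 [397.46218324 114.81910888]]
```

View pics/wd.png

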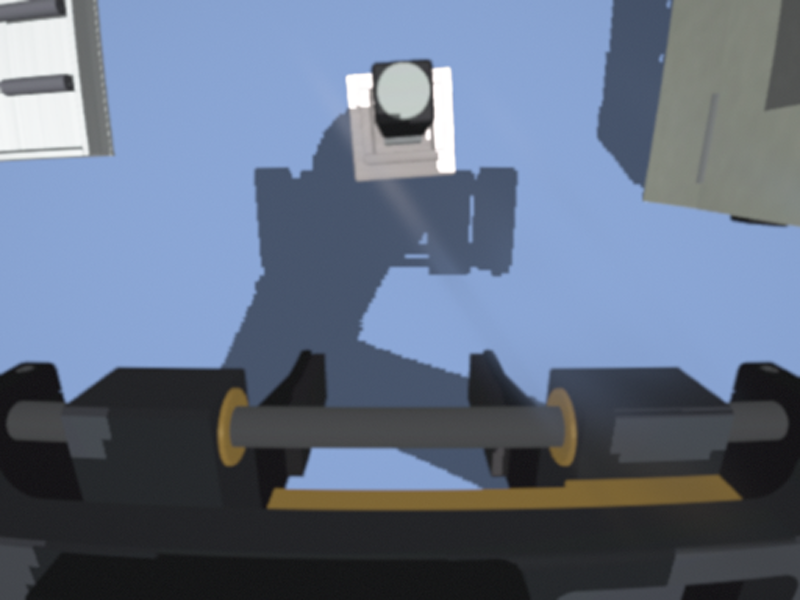

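The handle's cap is centred at (404,90) of 800, which is native (258.1,57.1), and its sides are roughly parallel to the world axes. The holder's lower edge runs (355,181)→(455,174), a yaw of about 0.05. I'll grasp the driver now.

```bash
python3 - <<'E'
from h import *
import pickle
c=pickle.load(open('wd.pkl','rb'))
P=at(c,404*.64-.2,90*.64-.2,145); print('handle',P, 'holder corners')
for p in((355,181),(455,174),(452,67),(347,75)): print(at(c,p[0]*.64,p[1]*.64,5))
T=P[:2]; Y=np.pi/2+.03
robot.goto([358,327,230],down(0)); 
f=lambda p,y: max((q for q in(robot.solve_ik(list(p),down(y)),robot.solve_ik(list(p),down(y+np.pi))) if q is not None),key=lambda q:q[5])
robot.goto_joints(f([*T,230],Y)); fingers.gripper_to(60,40)
robot.movel([*T,106],feed=120)
s=robot.sense();print(s['force'],s['q'].round(2))
fingers.gripper_to(10,40); s=robot.sense(); print('w',s['width'],s['force'],s['torque'],s['tcp_pos'],s['eef_rot'],s['time_s'])
print([None if q is None else q.round(2) for q in (robot.solve_ik([*T,390],down(Y)),robot.solve_ik([485,-6,390],down(1.24)))])
E
```

```text
handle [468.12951427 324.23586903 145.        ] holder corners
[430.20673491 357.1911851    5.        ]
[435.01625658 286.62439344   5.        ]
[505.27360986 290.539988     5.        ]
[500.30706354 361.10117818   5.        ]
[-0.09792316 -1.19522548  0.11997656] [ 0.89  0.4  -0.29  0.   -0.88  2.28]
w 23.80960843489458 [-0.52692325 -0.16820006  0.26576422] [-0.08703328  0.12919252  0.02558737] [467.97586368 324.14637386 105.87533286] [-3.14122852e+00  2.20703827e-04  1.60072337e+00] 47.9333
[array([ 0.89,  0.22,  0.19,  0.  , -1.54,  2.28]), array([ 0.32,  0.07, -0.  ,  0.  , -1.5 ,  2.49])]
```

```bash
cat >> h.py <<'E'
def fmax(p,y):
    qs=[robot.solve_ik(list(p),down(y+k*np.pi)) for k in(0,1)]
    return max((q for q in qs if q is not None),key=lambda q:q[5])
def lower(xy,yaw,z0,zmin,step=2,fth=4):
    robot.hold(.15); f0=robot.sense()['force'].copy(); z=z0
    while z>zmin:
        z-=step; robot.movel([*xy,z],down(yaw),feed=40)
        f=robot.sense()['force']-f0
        if np.linalg.norm(f)>fth: break
    robot.hold(.1); s=robot.sense(); print('contact z',z,s['tcp_pos'],(s['force']-f0).round(2),s['torque'].round(3),s['width'],s['time_s']); return z,f0
E
python3 - <<'E'
from h import *
T=[467.98,324.15]
robot.movel([*T,200],feed=150)
robot.goto_joints(fmax([*T,390],np.pi/2+.03))
X=np.array([484.9,-6.0]); Y=np.pi/2+BY-.28
robot.goto_joints(fmax([*X,390],Y)); print(robot.sense()['q'].round(2))
robot.movel([*X,170],down(Y),feed=150); print(robot.sense()['time_s'],robot.sense()['width'])
robot.hold(.2)
c=cam('scene');u=cv2.resize(c['img'][160:300,170:370,::-1],None,fx=4,fy=4,interpolation=cv2.INTER_CUBIC);cv2.imwrite('pics/d1.png',u)
lower(X,Y,170,128)
E
```

```text
[ 0.32  0.07 -0.   -0.   -1.5   2.48]
52.3583 23.678206015951503
contact z 138 [485.13796173  -6.06135573 138.69171172] [-1.89 -0.16  7.76] [-0.455  0.778  0.019] 23.415856822353053 56.8583
```

```bash
cat >> h.py <<'E'
def turn(X,Y,z,start,total=5.25,step=.2,tmax=.6):
    s=robot.sense(); t0=s['torque'][2]; a=0; log=[]; q=s['q']
    while a<total:
        a+=step if a<4.2 else .08
        zz=z-1.3*max(0,min(a-.25,4.7-start))
        qn=robot.solve_ik([*X,zz],down(Y-a))
        if qn is None or abs(qn[5]-q[5])>.8: print('ik stop',a,qn); break
        robot.goto_joints(qn); q=qn; s=robot.sense(); tz=s['torque'][2]-t0
        log.append((round(a,2),round(float(tz),3),round(float(s['force'][2]),1)))
        if abs(tz)>tmax: print('torque stop'); break
    print(log[::2],log[-3:]); print('q6',s['q'][5],'yaw',s['eef_rot'],'w',s['width'],'t',s['time_s']); return a,zz
E
python3 - <<'E'
from h import *
X=np.array([484.9,-6.0]); Y=np.pi/2+BY-.28
fingers.gripper_to(10,55); robot.hold(.2); print(robot.sense()['force'])
robot.movel([*X,138.6],down(Y),feed=40)
print(turn(X,Y,138.6,.28))
E
```

```text
[-2.28256528 -1.17673003  6.16192858]
[(0.2, 0.059, 3.8), (0.6, 0.022, 6.1), (1.0, 0.034, 8.2), (1.4, 0.013, 8.5), (1.8, -0.025, 9.0), (2.2, 0.005, 8.7), (2.6, 0.037, 8.1), (3.0, 0.093, 7.4), (3.4, 0.046, 8.0), (3.8, 0.021, 6.7), (4.2, 0.06, 5.2), (4.36, 0.078, 4.9), (4.52, 0.118, 4.7), (4.68, 0.048, 4.3), (4.84, 0.06, 4.5), (5.0, 0.092, 5.3), (5.16, 0.032, 6.4), (5.32, -0.007, 5.8)] [(5.16, 0.032, 6.4), (5.24, -0.009, 5.9), (5.32, -0.007, 5.8)]
q6 -2.8320808759115224 yaw [-3.14100767e+00  2.19826769e-04  2.20372719e+00] w 23.77651551921281 t 67.5
(5.320000000000002, 132.85399999999998)
```

No end stop was felt, so I'll check what is actually going on.

```bash
python3 - <<'E'
from h import *
robot.hold(.2);c=cam('scene');d=cv2.imread('pics/d1.png');u=cv2.resize(c['img'][160:300,220:320,::-1],None,fx=4,fy=4,interpolation=cv2.INTER_CUBIC)
w=cam('wrist'); cv2.imwrite('pics/wfull.png',w['img'][:,:,::-1])
print(proj(w,[[484.9,-6,32]]))
v=cv2.resize(w['img'][140:384,160:352,::-1],(400,508))
cv2.imwrite('pics/d2.png',np.hstack([np.vstack([u,np.zeros((0,400,3),np.uint8)]),cv2.resize(v,(400,560))]))
E
```

```text
[[253.97252562 191.7415173 ]]
```

View pics/d2.png

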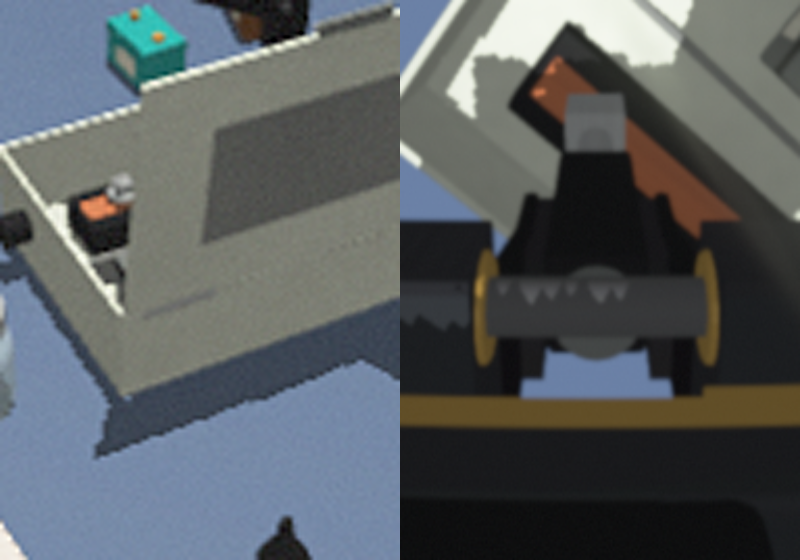

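```bash
python3 - <<'E'
from h import *
import pickle
X=np.array([484.9,-6.0]);s=robot.sense();z0=s['tcp_pos'][2];ori=s['eef_rot']
print(s['tcp_pos'],s['force'].round(1),s['torque'].round(3))
for dz in(1,2,4,8,14,40): robot.movel([*X,132.85+dz],feed=60); s=robot.sense(); print(dz,s['force'].round(1),s['torque'].round(2),s['width'])
p=bx(-65,-165)
robot.goto_joints(fmax([*X,210],BY+np.pi/2)); robot.goto_joints(fmax([*p,155],BY+np.pi/2)); robot.hold(.2)
c=cam('wrist'); pickle.dump(c,open('wt.pkl','wb')); u,v=proj(c,[*X,36])[0]; print(u,v,c['xyz'],robot.sense()['time_s'])
x0,y0=int(u)-25,max(0,int(v)-25); print(x0,y0)
a=cv2.resize(c['img'][y0:y0+50,x0:x0+50,::-1],(560,560),interpolation=cv2.INTER_CUBIC)
cv2.imwrite('pics/wt.png',a)
E
```

```text
[484.79703819  -6.31529675 132.9899323 ] [-1.  -2.8  5.7] [-1.396  0.579 -0.058]
1 [ 0.8 -3.8 -1.1] [-1.71 -0.12 -0.13] 23.655890820913985
2 [ 2.1 -5.  -8.3] [-1.97 -0.83 -0.07] 23.378637427235482
4 [  3.3  -4.  -10.8] [-1.85 -1.15 -0.11] 23.49475745693049
8 [-1.   0.4  0.1] [0.03 0.3  0.01] 23.260690134241166
14 [ 0.5 -0.2 -2. ] [-0.11 -0.02  0.03] 23.829246361081342
40 [-0.5 -0.6 -2.1] [-0.12  0.05 -0.02] 23.631884763547752
251.57149000332564 66.87862909773214 [484.55680348 -43.24517286 318.42209493] 75.0667
226 41
```

View pics/wt.png

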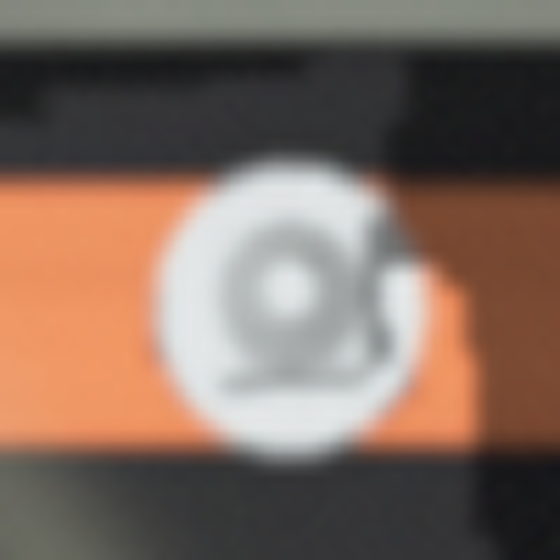

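The head's lower edge now runs (222,385)→(365,375), nearly parallel to the box, compared with 0.28 rad before. So the screw has turned about 4.4 rad and is home or close to it. I'll reseat the driver square and test the end stop with settled torque readings.

```bash
python3 - <<'E'
from h import *
X=np.array([484.9,-6.0]); Y=BY+np.pi/2
robot.goto_joints(fmax([*X,160],Y)); robot.hold(.2); s=robot.sense(); t0=s['torque'].copy()
z,f0=lower(X,Y,150,126,fth=3.5)
robot.movel([*X,z+1.0],down(Y),feed=40)
for a in np.arange(.1,.95,.1):
    q=robot.solve_ik([*X,z+1.0],down(Y-a)); robot.goto_joints(q); robot.hold(.15); s=robot.sense()
    print(round(a,2),(s['torque']-t0).round(3),(s['force']-f0).round(1),round(s['width'],2),'j6',s['joint_torque'][5].round(3),'err',round(q[5]-s['q'][5],4))
print(s['time_s'])
E
```

```text
contact z 148 [485.00756198  -7.88781808 147.99139363] [ 2.69 -6.33  2.88] [-2.667 -0.379  0.061] 23.55923326024104 76.5
0.1 [-2.292  0.032  0.129] [ 1.5 -5.   5.1] 23.34 j6 -0.086 err -0.0004
0.2 [-2.505  0.112  0.101] [ 1.6 -6.6  5.6] 23.27 j6 -0.124 err -0.0009
0.3 [-2.388  0.147  0.115] [ 1.2 -6.   6.7] 23.51 j6 -0.152 err -0.0012
0.4 [-2.358  0.16   0.251] [ 1.2 -5.4  5.5] 23.29 j6 -0.182 err -0.0013
0.5 [-2.311  0.213  0.196] [ 0.7 -4.7  6. ] 23.05 j6 -0.206 err -0.0013
0.6 [-2.23   0.324  0.3  ] [ 1.5 -4.8  6. ] 23.53 j6 -0.228 err -0.0011
0.7 [-0.216  1.196 -0.075] [-0.3  1.5 10.2] 23.68 j6 0.109 err -0.0002
0.8 [ 1.262  1.68  -0.401] [-0.9  5.7 11.2] 23.28 j6 0.387 err 0.0007
0.9 [ 1.467  1.493 -0.385] [-1.6  5.3 11.3] 23.35 j6 0.391 err 0.0007
80.35
```

The contact height and side force are odd, so the driver may have tilted in the grip. I'll lift it and overlay the outline of an upright driver on the wrist view.

```bash
cat >> h.py <<'E'
def drv_overlay(c,s,fn,off=-100.9):
    img=cv2.resize(c['img'],None,fx=3,fy=3,interpolation=cv2.INTER_CUBIC)[:,:,::-1].copy()
    y=s['eef_rot'][2]; Rm=R.from_euler('z',y).as_matrix(); b=s['tcp_pos']+[0,0,off]
    for z,h in((0,12),(30,12),(70,12)):
        q=np.array([[h,h,z],[h,-h,z],[-h,-h,z],[-h,h,z]])@Rm.T+b
        p=((proj(c,q)+.5)*3-.5).astype(int); cv2.polylines(img,[p],True,(0,255,0) if z==0 else (0,0,255),1)
    u,v=((proj(c,b)[0]+.5)*3).astype(int); x0,y0=max(0,u-200),max(0,v-160)
    cv2.imwrite('pics/'+fn,cv2.resize(img[y0:y0+400,x0:x0+400],(600,600)))
E
python3 - <<'E'
from h import *
X=np.array([484.9,-6.0])
s=robot.sense(); Y=s['eef_rot'][2]; print(s['tcp_pos'],s['force'].round(1))
for z in(155,165,210): robot.movel([*X,z],feed=100); print(robot.sense()['force'].round(1),robot.sense()['torque'].round(2))
robot.hold(.2); c=cam('wrist'); drv_overlay(c,robot.sense(),'ov1.png'); print(robot.sense()['time_s'])
E
```

```text
[485.47000915  -3.42173186 149.79599882] [-2.7  5.   9.7]
[ 0.2 -0.8 -2.6] [-0.06  0.04 -0.04]
[ 0.2  0.4 -1.6] [-0.1  -0.02  0.04]
[ 0.1 -0.2 -1.3] [-0.1   0.06 -0.01]
81.7
```

View pics/ov1.png

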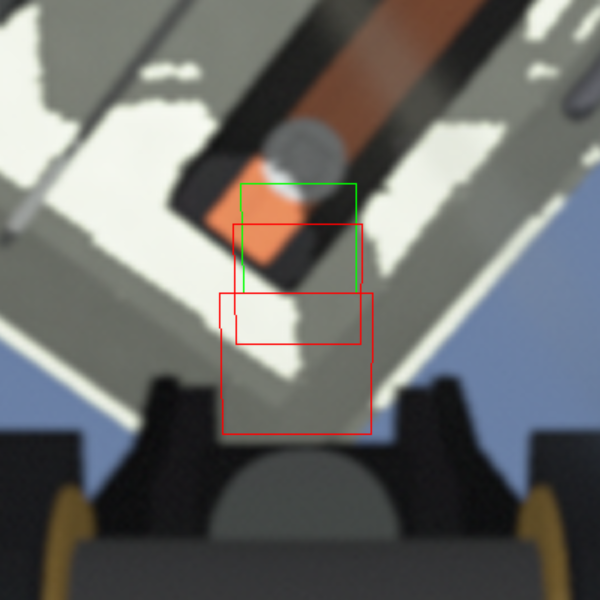

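The overlay shows the driver is no longer below the fingers. It has pivoted about the closing axis away from the camera, and only its cap shows, at (305,500). Gripped near its top it hangs like a pendulum, so I'll ease the grip until it swings back, then re-seat it in the holder to square it up.

```bash
cat >> h.py <<'E'
def combo(fn):
    robot.hold(.3)
    s=robot.sense(); c=cam('wrist'); drv_overlay(c,s,'_o.png'); b=cam('scene')
    u,v=proj(b,[s['tcp_pos']])[0].astype(int); v=max(v,60); k=b['img'][v-60:v+90,u-65:u+65,::-1]
    k=cv2.resize(k,(392,452),interpolation=cv2.INTER_CUBIC)
    o=cv2.resize(cv2.imread('pics/_o.png'),(400,400)); o=cv2.copyMakeBorder(o,0,52,0,0,cv2.BORDER_CONSTANT)
    return np.hstack([o,k])
E
python3 - <<'E'
from h import *
X=np.array([484.9,-6.0])
s=robot.sense(); y=s['eef_rot'][2]; d=np.array([np.cos(y),np.sin(y)])
A=combo('a')
for F in(15,8,5):
    fingers.gripper_to(10,F)
    for k in(1,-1,0): robot.movel([*(X+12*k*d),210],feed=150)
    s=robot.sense(); print(F,s['width'],s['finger_force'],s['force'].round(1),s['torque'].round(2))
B=combo('b')
cv2.imwrite('pics/cmb.png',cv2.resize(np.vstack([A,B]),(525,600))); print(s['time_s'])
E
```

```text
15 24.165273421008184 14.970311026554555 [-0.5 -0.5 -2.4] [-0.07  0.04 -0.  ]
8 23.91840788892781 7.999918126151897 [-0.1 -0.6 -1.4] [-0.08  0.05  0.02]
5 23.872115019665927 5.000001746375347 [-0.5 -0.5 -2.3] [-0.11  0.06 -0.04]
85.175
```

View pics/cmb.png

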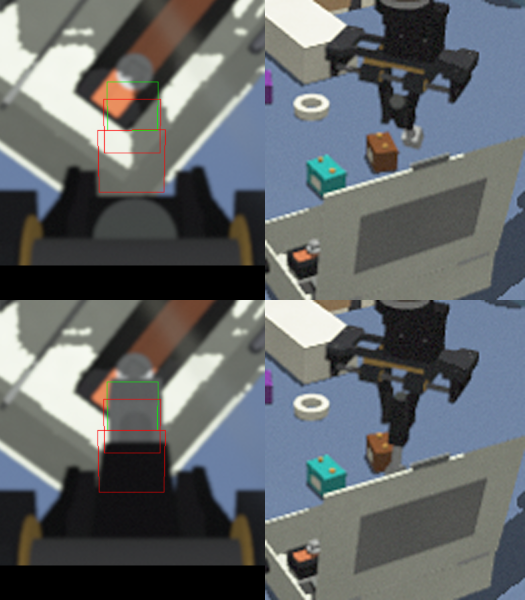

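Easing the grip worked: in the lower row the driver hangs straight again and matches the outline. Now I'll seat it on screw0 square at its present angle, re-grip lower on the handle while it stands there, and test the end stop.

```bash
cat >> h.py <<'E'
def seat(X,Y,z0,zmin,zc):
    """lower hung driver onto screw with light grip, then regrip lower on the handle"""
    robot.movel([*X,z0+40],down(Y),feed=150); fingers.gripper_to(10,6); robot.hold(.3); fingers.gripper_to(10,10)
    robot.movel([*X,z0],down(Y),feed=100)
    z,f0=lower(X,Y,z0,zmin,step=1.5,fth=3)
    if z>zc: print('NOT SEATED'); return None
    fingers.gripper_to(36); robot.hold(.2)
    zl=z+.5-22; robot.movel([*X,zl],down(Y),feed=60); fingers.gripper_to(10,50); robot.hold(.2)
    s=robot.sense(); print('regrip',s['width'],s['tcp_pos'],(s['force']-f0).round(1)); return zl
E
python3 - <<'E'
from h import *
X=np.array([484.9,-6.4]); Y=BY+np.pi/2-.03
fingers.gripper_to(10,20)
robot.goto_joints(fmax([*X,210],Y))
zl=seat(X,Y,158,126,140)
if zl:
    t0=robot.sense()['torque'].copy(); f0=robot.sense()['force'].copy()
    for a in np.arange(.08,.75,.08):
        q=robot.solve_ik([*X,zl],down(Y-a)); robot.goto_joints(q); robot.hold(.1); s=robot.sense()
        print(round(a,2),(s['torque']-t0).round(3),(s['force']-f0).round(1),round(s['width'],2),'j6',s['joint_torque'][5].round(3))
        if abs(s['joint_torque'][5])>.45 : break
print(robot.sense()['time_s'])
E
```

```text
contact z 137.0 [485.81210758  -6.3114318  138.28500844] [-2.18  0.63  6.42] [-0.058  0.643  0.007] 23.8655681287835 91.9167
regrip 23.846670869187232 [485.00581166  -6.3508058  115.7228927 ] [-0.8  0.4  3.1]
0.08 [-0.271  0.387  0.011] [-2.2 -1.   2.4] 23.71 j6 0.013
0.16 [-0.575  0.81   0.029] [-2.4 -2.1  4. ] 23.71 j6 0.019
0.24 [-0.601  0.892  0.   ] [-1.8 -1.1  3.5] 23.76 j6 0.004
0.32 [-0.68   1.137 -0.061] [-3.6 -1.6  6. ] 23.39 j6 0.014
0.4 [-0.595  1.254 -0.019] [-3.6 -2.   5.4] 23.88 j6 -0.001
0.48 [-0.498  1.349  0.015] [-3.7 -2.3  4.8] 23.84 j6 -0.003
0.56 [-0.383  1.438 -0.04 ] [-4.4 -1.5  5.9] 23.53 j6 0.069
0.64 [-0.371  1.487 -0.087] [-4.7 -0.9  6. ] 23.53 j6 0.069
0.72 [-0.259  1.58  -0.082] [-4.4 -1.7  5.6] 23.71 j6 0.069
96.9333
```

The contact height and lack of torque are ambiguous. Rather than assume the sink rate, I'll turn with force feedback (about 5 N down, sideways force relieved) and let the measured sink show whether the screw turns.

```bash
cat >> h.py <<'E'
F0=np.array([0,-.3,-1.9])
def cturn(total,step=.12,jstop=.3,fz=5,qmin=-3.0,kxy=.06,kz=.05):
    """turn clockwise from the present pose with admittance in x,y,z"""
    s=robot.sense(); p=s['tcp_pos'].copy(); y=s['eef_rot'][2]; q=s['q']; a=0; n=0; log=[]
    while a<total:
        if q[5]-step<qmin: print('q6 limit'); break
        a+=step
        f=s['force']-F0
        p[:2]+=np.clip(kxy*f[:2],-.3,.3); p[2]+=np.clip(kz*(f[2]-fz),-.35,.35)
        qn=robot.solve_ik(list(p),down(y-a))
        if qn is None or abs(qn[5]-q[5])>.8: print('ik',qn); break
        robot.goto_joints(qn); q=qn; f1=robot.sense(); robot.hold(.03); s=robot.sense()
        s['force']=(s['force']+f1['force'])/2; j=s['joint_torque'][5]; n+=1
        log.append((round(a,2),*s['tcp_pos'].round(1).tolist(),*(s['force']-F0).round(1).tolist(),round(float(j),3),round(s['width'],1)))
        if j>jstop: print('STOP torque'); break
    for l in log[::4]+log[-3:]: print(*l)
    print('q6',q[5],'yaw',y-a,'t',s['time_s'])
E
python3 - <<'E'
from h import *
print(robot.sense()['q'].round(2))
cturn(2.0)
E
```

```text
[ 0.32  0.26 -0.48 -0.   -0.83  2.02]
0.12 482.9 -6.7 115.7 -2.7 0.7 6.9 0.04 23.6
0.6 483.1 -6.6 115.8 0.2 -0.5 3.3 -0.008 23.8
1.08 482.7 -6.2 115.7 -1.1 3.1 6.1 -0.008 23.7
1.56 482.7 -5.5 115.8 -0.9 3.7 5.2 0.043 23.8
2.04 482.7 -5.0 115.8 1.6 0.3 4.3 0.009 23.9
1.8 482.8 -5.1 115.8 1.2 2.8 3.0 0.041 23.7
1.92 482.9 -5.0 115.8 1.9 2.7 4.8 0.04 23.7
2.04 482.7 -5.0 115.8 1.6 0.3 4.3 0.009 23.9
q6 -0.028554903437852275 yaw -1.2716090208382902 t 101.75
```

```bash
python3 - <<'E'
from h import *
import pickle
b=pickle.load(open('c0.pkl','rb'))[0]
for u,v in((121,187),(121,178),(121,198)):
    u,v=220+u/4-.5,160+v/4-.5
    print([at(b,u,v,z)[:2].round(1) for z in(30,35,40,45)])
c=cam('scene'); print(proj(c,[[*bx(65,-50),z] for z in(30,35,40,45,50)]))
# crops of near/far screw in the top picture & scene, no arm
cv2.imwrite('pics/s1.png',cv2.resize(b['img'][185:225,225:275,::-1],(800,640),interpolation=cv2.INTER_CUBIC)[:600])
g=cv2.cvtColor(b['img'],cv2.COLOR_RGB2GRAY); print(g[196:220,240:262])
print(proj(b,[[*bx(-140,y),70] for y in(-100,100)]),proj(b,[[*bx(140,y),70] for y in(-100,100)]))
E
```

```text
[array([605.6, -25.4]), array([608.7, -19.9]), array([611.8, -14.4]), array([614.8,  -9. ])]
[array([600.5, -34.5]), array([603.6, -29. ]), array([606.7, -23.5]), array([609.7, -17.9])]
[array([611.9, -14.4]), array([614.9,  -9. ]), array([617.9,  -3.6]), array([620.9,   1.8])]
[[249.14028454 209.68779776]
 [249.12775843 208.32628011]
 [249.11519287 206.95854849]
 [249.1025878  205.58456841]
 [249.08994313 204.2043052 ]]
[[125 125 126 128 127 126 122 129 127 124 125 124 125 128 127 126 126 125
  124 127 127 127]
 [126 125 126 126 125 125 124 130 129 127 125 127 128 123 126 125 125 127
  126 126 124 125]
 [126 120 129 127 126 125 127 127 126 129 128 128 127 123 124 124 127 127
  125 124 124 127]
 [124 124 124 125 125 124 124 125 125 129 126 126 124 129 125 125 129 128
  128 122 123 126]
 [125 125 127 128 121 125 125 126 127 128 127 129 128 124 124 122 124 127
  128 128 125 127]
 [124 126 125 124 124 124 123 125 128 126 126 126 125 122 123 126 124 127
  125 124 127 124]
 [127 124 126 126 128 129 125 127 121 128 122 123 125 123 124 129 126 126
  122 126 123 126]
 [125 126 128 127 126 12
[... 975 characters left out ...]
 124
  127 124 123 126]
 [ 34  61 106 122 116  97  67  53  40  42  44  45  80 116 121 123 124 122
  124 123 125 121]
 [ 28  37  51  56  39  40  46  39  36  46  42  39  86 117 124 125 123 122
  122 126 125 121]
 [ 29  32  45  47  42  41  42  41  31  34  30  21  96 127 124 129 122 125
  123 121 124 123]
 [ 24  20  38  36  37  35  26  38  30  15  29  25 101 127 128 125 122 123
  123 123 127 125]
 [ 22  28  35  40  28  31  28  13  28  23  31  31 103 128 121 125 122 123
  125 126 123 123]
 [ 47  21  30  26  31  34  37  24  30  30  23  32 102 128 127 124 123 125
  125 129 122 122]]
[[302.04946228 171.11259045]
 [340.02027884 207.74773113]] [[217.43560759 196.29286963]
 [248.72993498 239.23249373]]
```

View pics/s1.png

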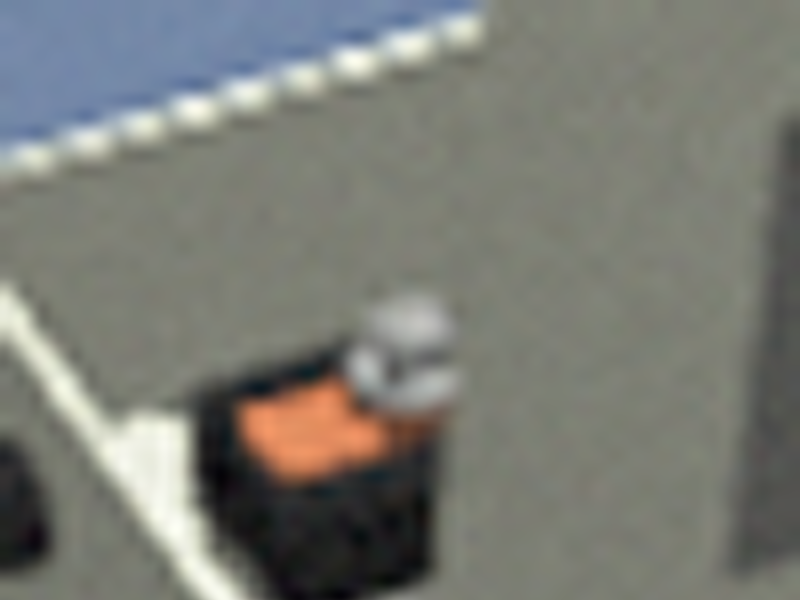

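The enlarged scene crop shows screw1 before turning: flange top at about z 36, head top about 45, cone tip about 49. So the first seating on screw0 (underside at z 37.8) was proper, and the later one isn't engaged because the driver hung slightly crooked. I'll square the driver up in its holder and re-grip it lower on the handle.

```bash
python3 - <<'E'
from h import *
T=[467.9,324.0]; Y=np.pi/2+.06
s=robot.sense(); robot.movel([*s['tcp_pos'][:2],180],feed=150)
robot.goto_joints(fmax([485,-6,365],Y)); robot.goto_joints(fmax([*T,365],Y)); robot.movel([*T,140],down(Y),feed=180)
z,f0=lower(T,Y,140,78,step=4,fth=4)
if z<95:
    fingers.gripper_to(40); robot.hold(.3); robot.movel([*T,82],down(Y),feed=80)
    fingers.gripper_to(10,25); robot.hold(.1); fingers.gripper_to(28); robot.hold(.2); fingers.gripper_to(10,50); s=robot.sense(); print(s['width'],s['force'],s['tcp_pos'],s['time_s'])
E
```

```text
contact z 84 [468.61857422 324.66201843  88.30186299] [-6.04 -1.71 21.98] [-0.796  2.253 -0.031] 23.45825685778913 111.25
23.95438266133252 [-0.2540603  -0.02017745  0.0934702 ] [467.93403616 324.00180901  82.01562479] 113.8417
```

```bash
cat >> h.py <<'E'
def cturn(total,step=.2,jstop=.28,fz=5,qmin=-3.02,kxy=.04,kz=.07,ff=0.8,free=.3):
    s=robot.sense(); p=s['tcp_pos'].copy(); y=s['eef_rot'][2]; q=s['q']; a=0; log=[]; st=0
    while a<total and q[5]-step>qmin:
        a+=step; f=s['force']-F0
        p[:2]+=np.clip(kxy*f[:2],-.3,.3); p[2]+=np.clip(kz*(f[2]-fz),-.4,.4)-(ff*1.3*step if a>free else 0)
        qn=robot.solve_ik(list(p),down(y-a))
        if qn is None or abs(qn[5]-q[5])>.8: print('ik',qn); break
        robot.goto_joints(qn); q=qn; robot.hold(.03); s=robot.sense(); j=s['joint_torque'][5]
        log.append((round(a,2),*s['tcp_pos'].round(1).tolist(),*(s['force']-F0).round(0).astype(int).tolist(),*s['torque'].round(1).tolist(),round(float(j),2),round(s['width'],1)))
        if j>jstop: print('STOP torque'); break
    for l in log: print(*l)
    print('q6',q[5].round(2),'yaw',round(y-a,3),'t',s['time_s']); return p,y-a
E
python3 - <<'E'
from h import *
T=[467.9,324.0]
robot.movel([*T,180],feed=180); robot.goto_joints(fmax([*T,360],np.pi/2+.06))
X=np.array([614.7,-12.9]); Y=np.pi/2+BY-.08
robot.goto_joints(fmax([*X,360],Y)); robot.movel([*X,136],down(Y),feed=200); print('free',robot.sense()['force'].round(1),robot.sense()['width'])
z,f0=lower(X,Y,136,105,step=2,fth=4)
if z<118: cturn(5.2)
E
```

```text
free [ 0.9  0.3 -1.6] 23.67200136029083
contact z 122 [615.02560085 -12.99437733 122.78174198] [-0.86 -0.46  6.37] [-0.249  0.471  0.017] 23.39017856505442 119.925
```

```bash
cat >> h.py <<'E'
def search(X,Y,z,zdone,offs=((0,0),(-2,0),(-2,-2),(0,-2),(2,-2),(2,0),(2,2),(0,2),(-2,2),(-3.5,0),(0,-3.5),(3.5,0),(0,3.5))):
    for o in offs:
        P=X+np.array(o); robot.movel([*P,z],down(Y),feed=40)
        zz=z
        while zz>zdone-3:
            zz-=1; robot.movel([*P,zz],down(Y),feed=40); f=robot.sense()['force']-F0
            if f[2]>8: break
        s=robot.sense(); print(o,s['tcp_pos'].round(1),(s['force']-F0).round(1))
        if s['tcp_pos'][2]<zdone+1: return P,zz
    return None
E
python3 - <<'E'
from h import *
X=np.array([614.7,-12.9]); Y=np.pi/2+BY-.08
r=search(X,Y,122.5,115); print(r,robot.sense()['time_s'],robot.sense()['width'])
E
```

```text
(0, 0) [615.  -13.2 115.1] [-2.8 -3.2 11.2]
(array([614.7, -12.9]), 112.5) 122.675 23.59590809178165
```

With a firmer push it slid over the cone and seated: the underside is at z 38, on the flange. Now to turn it.

```bash
python3 - <<'E'
from h import *
X=np.array([614.7,-12.9]); Y=np.pi/2+BY-.08
robot.movel([*X,114.2],down(Y),feed=40)
cturn(5.3)
E
```

```text
0.2 614.1 -13.8 115.3 -2 -4 3 -2.0 1.0 0.0 -0.03 23.7
0.4 613.6 -14.0 115.1 -2 -5 4 -2.0 1.3 0.0 -0.03 23.6
0.6 613.2 -14.0 114.9 -3 -4 5 -1.6 1.7 -0.0 -0.02 23.9
0.8 612.8 -13.9 114.7 -5 -3 5 -1.2 1.9 -0.0 -0.01 23.7
1.0 612.5 -13.7 114.4 -4 -2 6 -0.9 2.0 0.0 -0.02 23.6
1.2 612.4 -13.5 114.2 -5 -1 5 -0.5 2.0 0.0 -0.02 23.5
1.4 612.3 -13.2 114.0 -6 0 5 -0.3 2.0 0.0 -0.02 23.6
1.6 612.3 -12.9 113.7 -5 1 5 0.3 2.2 -0.0 -0.01 23.8
1.8 612.3 -12.7 113.5 -5 2 5 0.5 2.0 0.0 -0.02 23.5
2.0 612.4 -12.4 113.2 -5 2 4 0.7 1.9 -0.1 -0.02 23.6
2.2 612.5 -12.2 113.0 -5 4 5 1.2 1.8 0.0 -0.02 23.8
2.4 612.7 -12.0 112.7 -5 4 4 1.4 1.6 -0.0 -0.02 24.0
2.6 612.9 -11.9 112.5 -4 4 4 1.7 1.5 0.0 -0.02 23.6
2.8 613.1 -11.8 112.2 -2 5 3 1.8 1.2 0.0 -0.02 23.5
3.0 613.4 -11.7 112.0 -2 6 3 2.0 0.8 0.1 -0.02 23.8
3.2 613.6 -11.8 111.7 -2 6 2 2.1 0.5 -0.0 -0.02 23.6
3.4 613.9 -11.8 111.5 -1 5 2 2.0 0.1 0.0 -0.02 23.9
3.6 614.1 -11.9 111.3 2 5 3 1.9 -0.5 0.0 0.01 23.3
3.8 614.2 -12.0 111.0 4 4 2 1.6 -1.1 0.0 0.02 23.6
4.0 614.4 -12.2 110.7 5 3 2 1.1 -1.6 -0.0 -0.0 23.4
4.2 614.5 -12.4 110.4 5 2 3 0.6 -1.8 -0.0 -0.02 23.6
4.4 614.6 -12.6 110.2 5 1 3 0.2 -1.9 0.0 -0.02 23.7
4.6 614.8 -12.9 109.9 5 0 4 -0.1 -1.9 -0.0 -0.02 23.8
4.8 614.8 -13.1 109.6 5 -1 5 -0.5 -1.9 -0.0 -0.02 23.4
5.0 614.7 -13.4 109.3 5 -2 5 -0.7 -1.8 0.0 -0.02 24.0
5.2 614.6 -13.6 109.2 5 -3 6 -1.3 -1.7 -0.0 0.0 23.8
5.4 614.5 -13.9 109.2 3 -3 7 -1.4 -1.4 -0.1 0.05 23.8
q6 -2.64 yaw -3.963 t 132.15
```

Screw1 sank 6.1 mm, about 4.7 rad, and stopped sinking at the end, so it's home. I'll give it a final nudge, lift off, and check both heads with the wrist camera.

```bash
python3 - <<'E'
from h import *
import pickle
cturn(.36,step=.09,ff=0,jstop=.35)
s=robot.sense(); P=s['tcp_pos'][:2]
for z in(113,122,170): robot.movel([*P,z],feed=90); print(robot.sense()['force'].round(1))
out=[];cs=[]
Y=BY+np.pi/2
for x in(65,-65):
    p=bx(x,-150); robot.goto_joints(fmax([*p,150],Y)); robot.goto_joints(fmax([*p,130],Y)); robot.hold(.25); c=cam('wrist'); cs.append(c)
    u,v=proj(c,[*bx(x,-50),36])[0]; x0,y0=int(u)-22,max(0,int(v)-22); print(u,v,x0,y0)
    out.append(cv2.resize(c['img'][y0:y0+44,x0:x0+44,::-1],(400,400),interpolation=cv2.INTER_CUBIC)); robot.goto_joints(fmax([*p,150],Y))
pickle.dump(cs,open('we.pkl','wb')); cv2.imwrite('pics/we.png',np.hstack(out)); print(robot.sense()['time_s'],robot.sense()['width'])
E
```

```text
0.09 614.5 -14.4 109.4 3 0 4 -0.4 -1.3 -0.1 0.08 23.7
0.18 614.5 -14.4 109.3 2 -1 4 -0.7 -1.2 -0.1 0.05 23.8
0.27 614.4 -14.4 109.2 2 -1 5 -0.9 -0.8 -0.0 0.06 23.5
0.36 614.3 -14.5 109.2 1 -2 6 -1.0 -0.4 -0.1 0.05 23.5
q6 -2.98 yaw 1.972 t 133.2833
[ 3.3 -1.1 -1.5]
[ 0.1  0.2 -2.4]
[ 0.7  0.6 -2.1]
251.682979614422 80.02250386780719 229 58
251.49364550145987 80.02259431437791 229 58
141.5667 22.862683591186737
```

View pics/we.png

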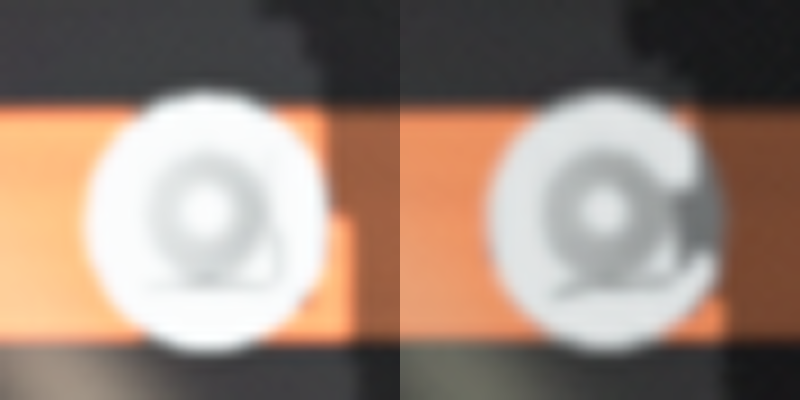

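On screw1 the head's lower edge runs (145,287)→(283,285), square to the box, so it's home. On screw0 it runs (550,295)→(690,278), about 0.1 rad short. I'll seat the driver on screw0 again with a proper push and finish the turn.

```bash
python3 - <<'E'
from h import *
X=np.array([484.9,-6.3]); Y=BY+np.pi/2+.1
robot.goto_joints(fmax([*X,150],Y)); robot.movel([*X,124],down(Y),feed=120)
r=search(X,Y,122,109); print(r,robot.sense()['time_s'])
if r is not None:
    P,zz=r; robot.movel([*P,zz+1],down(Y),feed=40); robot.hold(.05)
    cturn(1.2,step=.12,ff=0,jstop=.35)
E
```

```text
(0, 0) [485.1  -6.3 109.2] [-1.8  1.1 11. ]
(array([484.9,  -6.3]), 108) 146.1667
0.12 484.7 -6.7 109.3 0 -2 5 -1.0 0.6 0.1 -0.02 24.0
0.24 484.4 -6.9 109.2 -2 -4 5 -1.5 0.8 -0.0 -0.02 24.2
0.36 484.0 -7.1 109.1 -3 -3 7 -1.8 1.2 -0.0 -0.02 23.6
0.48 483.5 -7.3 109.1 -3 -4 7 -1.6 1.5 0.0 -0.0 24.0
0.6 483.3 -7.3 109.2 -3 -3 7 -1.4 1.6 -0.0 0.01 23.7
0.72 483.1 -7.2 109.2 -5 -2 6 -1.1 1.7 -0.1 0.04 24.2
0.84 482.9 -7.1 109.3 -6 -2 6 -0.7 2.0 -0.1 0.04 23.5
0.96 482.7 -7.0 109.3 -5 -1 5 -0.6 2.0 -0.1 0.04 23.4
1.08 482.6 -6.9 109.3 -5 0 5 -0.3 2.1 -0.0 0.04 24.0
1.2 482.6 -6.8 109.3 -6 1 5 -0.1 2.1 -0.0 0.04 23.8
q6 1.67 yaw 0.417 t 149.3
```

Screw0 now seats at exactly the same height as the finished screw1 (109.2) and sinks no further, so both are home. Next the driver goes back into its holder.

```bash
python3 - <<'E'
from h import *
T=np.array([467.9,324.0]); Y=np.pi/2+.06
s=robot.sense(); P=s['tcp_pos'][:2]
robot.movel([*P,114],feed=60); robot.movel([*P,190],feed=200)
robot.goto_joints(fmax([*P,365],Y)); robot.goto_joints(fmax([*T,365],Y)); robot.movel([*T,135],down(Y),feed=220)
z,f0=lower(T,Y,135,79,step=4,fth=4)
if z<96:
    fingers.gripper_to(50); robot.hold(.3); robot.movel([*T,240],down(Y),feed=200)
    robot.hold(.1); b=cam('scene'); c=cam('wrist'); import pickle; pickle.dump((b,c),open('fin.pkl','wb'))
    print(robot.sense()['time_s'],robot.sense()['force'].round(1))
    # is the dark handle upright in the scene view? compare with the first picture around the driver
    a=pickle.load(open('c0.pkl','rb'))[0]['img']; u,v=proj(b,[*T,110])[0].astype(int)
    d=cv2.absdiff(a,b['img'])[v-30:v+50,u-30:u+30].max(2); print('diff px',(d>40).sum())
    for im in(a,b['img']):
        k=im[v-30:v+40,u-25:u+25].max(2)<60; ys,xs=np.nonzero(k); print('dark',k.sum(),xs.mean(),ys.mean(),ys.min(),ys.max())
E
```

```text
contact z 79 [468.30522548 324.33612006  81.93329242] [-3.5  -1.56 14.4 ] [-0.706  1.669 -0.023] 23.828855585165428 157.3917
159.6083 [ 0.2 -0.2 -0.2]
diff px 2027
dark 280 27.46785714285714 32.18571428571428 20 45
dark 290 26.99310344827586 32.3448275862069 19 45
```

The driver stands where it stood at first: the dark handle blob matches to within 0.5 px. Now the door.

```bash
python3 - <<'E'
from h import *
fingers.gripper_to(0,20)
Y=None; x=45; hz=70; 
def pt(th,r): return 100-r*np.cos(th)+4*np.sin(th)+10, hz+r*np.sin(th)+4*np.cos(th)
y0,z0=pt(1.9,168)
q,Y=ik_yaw([*bx(x,y0+35),z0],BY+np.pi/2); robot.goto_joints(q); print(robot.sense()['tcp_pos'],robot.sense()['time_s'])
f0=robot.sense()['force'].copy(); mx=0
robot.movel([*bx(x,y0),z0],down(Y),feed=120)
for th in np.arange(1.8,.07,-.1):
    y,z=pt(th,168+(1.9-th)*9); robot.movel([*bx(x,y),z],down(Y),feed=130)
    f=robot.sense()['force']-f0; mx=max(mx,np.linalg.norm(f))
    if mx>30: print('abort',th,f); break
print('th',th,f.round(1),mx,robot.sense()['time_s'],robot.sense()['tcp_pos'])
if mx<=30:
    y,_=pt(.0,185)
    for z in np.arange(88,71.5,-1.):
        robot.movel([*bx(x,y),z],down(Y),feed=40); s=robot.sense(); f=s['force']-f0
        print(z,s['tcp_pos'][2].round(1),f.round(1))
        if f[2]>22: break
print(robot.sense()['time_s'])
E
```

```text
[608.53362708 241.38154618 227.73385807] 163.1917
th 0.09999999999999853 [ 0.4 -0.3 -0.3] 1.8717564986711557 168.7833 [593.55029439 -34.29799582  92.45129529]
88.0 88.3 [-0.9  0.3  0.3]
87.0 87.2 [ 1.1  1.4 -0.1]
86.0 86.7 [-1.3 -0.1  3.9]
85.0 86.3 [-2.3  1.   8.6]
84.0 85.1 [-1.6  0.7  7. ]
83.0 83.4 [-1.8 -0.7  3.7]
82.0 81.8 [ 0.3 -1.7  2.4]
81.0 80.5 [ 0.5 -0.   0.1]
80.0 79.5 [-0.8  1.1 -0.2]
79.0 78.7 [-1.2  0.1  0.1]
78.0 77.9 [ 0.4 -0.1 -0.4]
77.0 76.9 [ 1.   1.2 -0.9]
76.0 75.9 [ 0.2 -0.5  0.4]
75.0 74.9 [-0.3  0.3 -0.4]
74.0 74.5 [-0.3  0.2  2.5]
73.0 74.4 [-3.2  1.2  8.3]
72.0 74.3 [-4.5  1.  12.2]
173.0583
```

The catch gave way at about 8.6 N and the door now sits shut at z 74.3. I'll back off and hand in.

```bash
python3 - <<'E'
from h import *
p=robot.sense()['tcp_pos']; robot.movel([*p[:2],200],feed=150); robot.hold(.3); print(robot.sense()['time_s']); print(robot.sign_off())
E
```

```text
174.3583
the job is handed in; nothing more can be done
None
```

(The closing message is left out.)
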